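# Unhook the button caddy from the lipped rail

### The job

Take the blue button caddy down from the hook rail and stand it upright in the middle of the red coaster, then let go. It is held by a lip in front of its foot and a hook over its top: press it up gently against the sprung stop until the foot is over the lip, tilt the foot out towards you, and draw it down off the hook. Do not force it against the rail (never over 20 N once it is lifted), set it down softly, and leave everything else where it is.

Things in the scene. Friction and masses are not known exactly. Their poses are not given: they have to be found in the camera images.
- stool: low round mango-wood stool, 420 mm across, top 70 mm above the table; origin on the table under its centre. Rail, coaster, hoop, jar and dome are on it
- rail: steel hook rail clamped to the stool's far edge (fixed). Origin on the stool top, straight below the back face of the hanging caddy's board; -x is its front, towards the caddy's bin, y along its width, z up. It holds the board between a lipped ledge below and a hook above, inside cheeks 58 mm apart. Its highest point is at most 195 mm above the origin
- rail_ledge (a point): top of the ledge that carries the foot of the caddy's board, 60 mm above the rail's origin. In front of the foot is a brass retaining lip (x -11 to -7 mm), behind it a back stop (x 0.5 to 4.5 mm, up to 8 mm above the ledge). The lip stands 7 to 23 mm above the ledge: it is set by hand, together with the top stop, and not measured
- rail_hook (a point): middle of the hook flange's lower edge on its inner face, 6.5 mm in front of and 154 mm above the rail's origin. The flange (4 mm thick) hangs in front of the upper 6 mm of the board; behind the board's top it is open for 9 mm, so the top can lean back as the foot comes forward; a good pivot for the tilt. Leaning 0.2 rad puts the foot well clear of the lip
- rail_stop (a point): middle of the space over the board's top edge (166 mm above the rail's origin), where the black, slippery nylon sprung stop hangs. It is on one brass keeper with the lip: it begins to touch the board when the caddy has risen 1.2 mm less than the lip's height, then yields 1 mm per 5 N. So the foot is over the lip only when pressed up with about 7 N or more; over 20 N in all between raised caddy and rail is too much
- caddy: blue button caddy, 0.18 to 0.3 kg, hanging upright. Origin: middle of the lower edge of its back board, back face; -x is its front, z up. Board 6 mm thick, 50 wide, 100 high. In front a shallow bin 60 mm wide (x -66 to -4, z 32 to 54 mm) on two front legs (x -62, y +-24 mm) ending level with the board's lower edge, so it stands by itself. White handle 14 mm in y, 24 in x, centred at x -40 mm
- caddy_grip (a point): point to pinch on the caddy's white handle (across its 14 mm, caddy y), 16 mm below the handle's top, 118 mm above the caddy's foot; solid plastic, may be gripped hard (90 N)
- caddy_base (a point): middle of the caddy's footprint, at foot level, 33 mm in front of the caddy's origin
- caddy_top (a point): middle of the upper edge of the caddy's back board, 100 mm above the foot
- coaster: round red silicone coaster, 120 mm across, 5 mm thick, fixed to the stool top; origin under its centre
- hoop: small brass-rimmed hoop lying flat, 96 mm across, 10 mm high; origin under its centre
- jar: clear button jar with white clip-on lid, 58 mm across, 57 mm high; origin under its centre
- dome: glass magnifier dome with brass rim, 74 mm across, 34 mm high; origin under its centre
- spool_green: green thread spool on the table, 40 mm across, 44 mm high
- spool_orange: orange thread spool on the table, 40 mm across, 44 mm high
- oil_can: green oil can on the table, 52 mm across, 100 mm high
Mind the look-alikes: they are no part of the job. Leave any pink look-alike of the caddy alone.

How it is judged:
By the outcome, as a careful person would: the job done as asked, in the order asked, and still so for the second after the job is handed in, with the robot touching nothing.
It also fails if it takes over 67 s, if anything falls off the work surface, if the arm or the gripper's body presses on something with over 40 N, if the wrist force passes 120 N, or if a joint passes its speed limit or range.

### The arm

A 7-joint arm with a two-finger parallel gripper is mounted at the origin on the work surface. World frame = base frame: x ahead of the robot, y to its left, z up, the work surface at z = 0. Lengths are in m, angles in rad, forces in N, time in s.
With the tool pointing down it reaches from about 0.425 to 0.95 m from the base axis. Payload 4.7 kg.
Tool frame: the origin (TCP) lies midway between the tips of the shut fingers; the grasp point (between the pads) lies 19 mm behind it; z points along the fingers, y is the line along which they close (so a half turn about z gives the same grasp; the last joint's range is limited). The gripper opens to 87 mm and grips with 3 to 60 N. Pads are 19 mm wide; open, the fingers measure 117 mm over their backs; the gripper's body (75 mm by 190 mm) begins 51 mm behind the grasp point.
Start: joints at [1.075, 0.469, -0.049, 1.532, 0.024, 1.141, -0.082], TCP at [0.304, -0.603, 0.193] pointing down, gripper open.
Joint ranges: [-2.59, 2.59], [-0.33, 1.99], [-1.39, 1.29], [0.1, 2.45], [-1.04, 4.18], [0.21, 1.99], [-2.66, 2.66]. Speed limits (rad/s): [2.57, 2.57, 3.14, 3.14, 3.14, 3.14, 3.14].

### API

Orientations are given as a rotation vector (axis times angle).
In Python, from bench import robot gives the robot as it stands. Calls block until the motion is done:
- robot.move_ptp(position, orientation): joint-space move of the TCP to a pose.
- robot.move_linear(position, rate=0.15, attitude=None): straight line of the TCP; attitude=None keeps the orientation; rate is the mean speed in m/s.
- robot.move_j(angles): joint-space move.
- robot.move_gripper(opening): finger opening in m; the grip force is fixed at half the most; returns when the fingers have stopped.
- robot.wait(seconds).
- robot.ik(position, orientation): joint angles nearest the present ones, or None.
- robot.get_obs(): the state.
- robot.camera(name): name is "scene" or "top"; returns the picture (420x560x3 uint8, red, green, blue); there is no depth.
- robot.camera_params(name): a dict with "camera_matrix" (3x3 intrinsics, pixels), "cam_to_world" (4x4, takes a point from camera to world coordinates). Camera axes: x right, y up, looking along -z (the intrinsics and any distortion apply to the point x, -y, -z); pixel columns grow to the right and rows downward; lengths in m; the calibration is good to about 2 mm. A picture is of the moment at which its call begins. camera_params takes no time and is no camera call.
A pose or a line that the arm cannot do raises robot.Unreachable and nothing moves.
- robot.sign_off(): hands the job in; it is judged then, once.
The state is a dict: "t": time; "joint_positions": joint angles; "joint_vel": joint speeds; "joint_efforts": joint torques, N m; "tcp_pos": TCP position; "ee_rot": TCP orientation; "ft_force": force on the tool from outside, world axes, zero at the start; "wrist_torque": the same for the moment, N m; "opening": finger opening in m; "gripper_force": force on a finger pad.
Only numpy, scipy, OpenCV 4.12 (cv2) and the standard library are available. Lean on these libraries where they do the work, as an engineer would, in place of code of your own. Each camera call takes 0.05 s, during which the arm holds its last target. There are 200 camera calls.

## Working session

There is one attempt and no reset: what is moved stays moved. The work goes in short steps, each a Python script; the robot and the scene stay as the last script left them, time stands still between calls to the robot, and variables do not carry over. Pictures are saved under pics/ and viewed, at most 14 in all, crops included, and the job is handed in when it is done.

```bash
ls; mkdir -p pics; python3 - <<'E'
from bench import robot
import cv2
for n in("scene","top"):
    cv2.imwrite(f"pics/{n}0.png",robot.camera(n)[:,:,::-1])
    p=robot.camera_params(n);print(n,p)
o=robot.get_obs();print(o)
E
```

```text
pics
scene {'camera_matrix': array([[397.6633338 ,   0.        , 276.99779974],
       [  0.        , 397.6633338 , 214.05366617],
       [  0.        ,   0.        ,   1.        ]]), 'cam_to_world': array([[-0.37228375, -0.63847129,  0.67361652,  1.26775984],
       [ 0.92795763, -0.26958866,  0.25732583,  0.2281135 ],
       [ 0.01730422,  0.72088582,  0.69283779,  0.83979691],
       [ 0.        ,  0.        ,  0.        ,  1.        ]])}
top {'camera_matrix': array([[417.62099225,   0.        , 275.51252656],
       [  0.        , 417.62099225, 207.21974595],
       [  0.        ,   0.        ,   1.        ]]), 'cam_to_world': array([[-0.00248456,  0.98988998, -0.14181557,  0.42279123],
       [-0.9999836 , -0.00319114, -0.00475521, -0.02635671],
       [-0.00515968,  0.14180143,  0.98988168,  1.41272302],
       [ 0.        ,  0.        ,  0.        ,  1.        ]])}
{'t': 0.1, 'joint_positions': array([ 1.07506694,  0.46935318, -0.04858462,  1.53353384,  0.02410703,
        1.1410006 , -0.08230234]), 'joint_vel': array([-1.65345131e-03, -1.25555019e-03, -4.92428336e-05, -3.22646667e-03,
        7.47377346e-04,  2.64967434e-05,  4.46328597e-04]), 'joint_efforts': array([ 4.81941806e-04, -5.09169495e+01, -8.13302561e-02, -2.36830437e+01,
       -6.15058257e-02,  3.45296098e-02,  7.04633749e-05]), 'tcp_pos': array([ 0.30353546, -0.60226361,  0.19182672]), 'ee_rot': array([-3.05479169e+00, -7.26302557e-01,  7.25857117e-04]), 'ft_force': array([ 0.24323634,  0.51052965, -0.87301179]), 'wrist_torque': array([ 0.00826991,  0.00327626, -0.06788327]), 'gripper_force': 0.0, 'opening': 0.08679574260346104}
```

View pics/scene0.png

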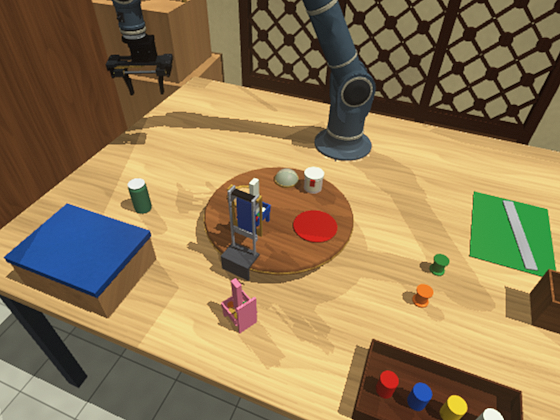

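View pics/top0.png

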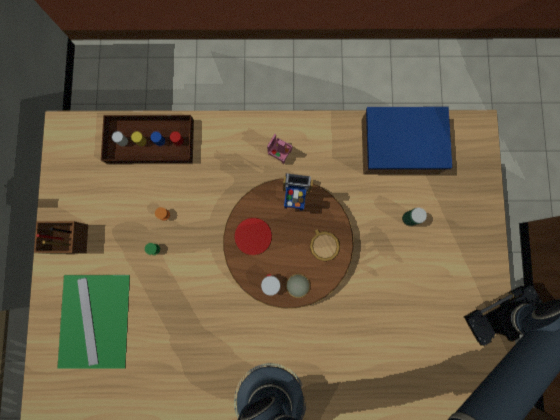

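The hook rail with the blue caddy is at scene (243,215) and top (296,192). The red coaster is at scene (315,226) and top (253,237). There are two caddy candidates: the blue one on the rail, and a pink one on the table at scene (240,305) and top (280,149). The blue one in the rail fits the description. I'll confirm it in enlarged crops.

```bash
python3 - <<'E'
import cv2
a=cv2.imread("pics/top0.png")[160:270,220:360]; cv2.imwrite("pics/topc.png",cv2.resize(a,None,fx=5.4,fy=5.4,interpolation=cv2.INTER_CUBIC))
a=cv2.imread("pics/scene0.png")[165:285,205:345]; cv2.imwrite("pics/scenec.png",cv2.resize(a,None,fx=5,fy=5,interpolation=cv2.INTER_CUBIC))
E
```

```text
(no output)
```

View pics/topc.png

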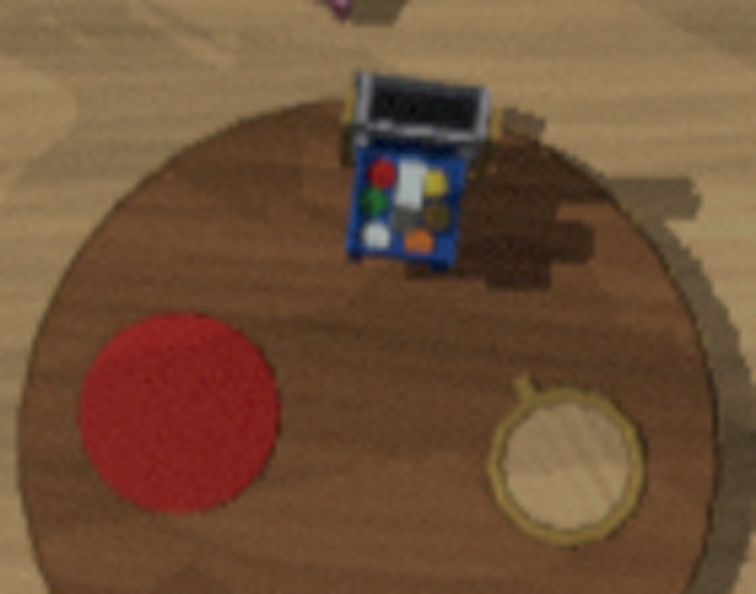

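View pics/scenec.png

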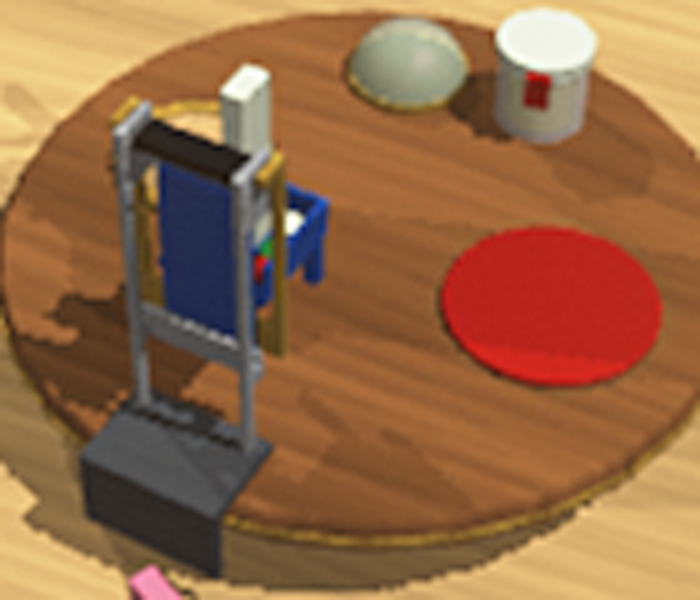

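Both crops confirm it: the blue caddy with the white handle hangs in the rail, and the pink one stands apart on the table. Next I fit the rail/caddy pose and the coaster centre from pixels in both views.

```bash
cat > h.py <<'E'
import numpy as np, cv2
from scipy.spatial.transform import Rotation as R
from bench import robot
def proj(n,P):
    p=robot.camera_params(n);T=np.linalg.inv(p["cam_to_world"])
    c=np.atleast_2d(P)@T[:3,:3].T+T[:3,3]; c=c*[1,-1,-1]
    u=c@p["camera_matrix"].T; return u[:,:2]/u[:,2:]
def att(yaw,tilt=0.):  # tool down, tool y along caddy y, tilt about caddy y (foot forward = +)
    return (R.from_euler('z',yaw)*R.from_euler('y',tilt)*R.from_euler('x',np.pi)).as_rotvec()
E
python3 - <<'E'
from h import *
from scipy.optimize import least_squares
ct=lambda u,v:((u+.5)/5.4-.5+220,(v+.5)/5.4-.5+160)
cs=lambda u,v:((u+.5)/5-.5+205,(v+.5)/5-.5+165)
H=134;obs=[("top",(-28,7,H),ct(400,161)),("top",(-28,-7,H),ct(426,163)),
("top",(-66,30,54),ct(348,252)),("top",(-66,-30,54),ct(449,262)),
("scene",(-28,-7,H),cs(222,80+3)),("scene",(-28,7,H),cs(246,96)),("scene",(-52,7,H),cs(271,75)),("scene",(-52,-7,H),cs(246,65)),
("scene",(-66,30,54),cs(328,200)),("scene",(0,-25,100),cs(161,162)),]
def world(q,c): 
    c=np.array(c)/1000; s,k=np.sin(q[2]),np.cos(q[2])
    return np.array([q[0]+k*c[0]-s*c[1],q[1]+s*c[0]+k*c[1],.13+c[2]])
f=lambda q:np.concatenate([proj(n,world(q,c))[0]-uv for n,c,uv in obs])
for sub in(obs,obs[:4],obs[4:]):
    g=lambda q:np.concatenate([proj(n,world(q,c))[0]-uv for n,c,uv in sub])
    r=least_squares(g,[.6,-.05,-.1],loss='soft_l1');print(r.x,r.cost)
    if sub is obs: print(f(r.x).reshape(-1,2).round(1).tolist())
# coaster: centroid of red pixels vs projected disc at z=.075
for n,box in(("top",(210,200,285,270)),("scene",(280,200,350,250))):
    im=cv2.imread(f"pics/{n}0.png").astype(int);m=(im[...,2]>110)&(im[...,1]<60)&(im[...,0]<60)
    x0,y0,x1,y1=box;ys,xs=np.nonzero(m[y0:y1,x0:x1]);uv=np.array([xs.mean()+x0,ys.mean()+y0])
    r=least_squares(lambda p:proj(n,[*p,.0745])[0]-uv,[.5,.05]);print(n,uv,len(xs),r.x)
E
```

```text
[ 0.66454366 -0.08144545 -0.13026799] 3.332637880126501
[[-0.3, -0.1], [-0.1, 0.2], [-0.9, -0.5], [0.4, 0.2], [-0.6, 0.9], [-0.1, 0.3], [0.4, -1.2], [0.2, -1.2], [0.4, -0.7], [-1.0, 0.7]]
[ 0.66458371 -0.0812853  -0.11036625] 0.4968378647601177
[ 0.66474074 -0.08198615 -0.15572766] 2.551958952894984
top [252.4629108  235.93615023] 1065 [0.52173175 0.05421192]
scene [314.80621572 226.00091408] 1094 [0.52717726 0.05526884]
```

```bash
cat >> h.py <<'E'
Q=np.array([.6645,-.0815]);YAW=-.125;CO=np.array([.5225,.0545])
def w(c,q=Q,z0=.07):  # rail frame (mm) -> world
    c=np.array(c)/1000; k,s=np.cos(YAW),np.sin(YAW)
    return np.array([q[0]+k*c[0]-s*c[1],q[1]+s*c[0]+k*c[1],z0+c[2]])
G=np.array([-40,0,60+118-19.])  # tcp when pinching the hanging caddy, rail frame mm
def st(): 
    o=robot.get_obs();print(round(o["t"],2),"tcp",(o["tcp_pos"]*1000).round(1),"F",o["ft_force"].round(2),"M",o["wrist_torque"].round(3),"op",round(o["opening"]*1000,1),"g",round(o["gripper_force"],1));return o
E
python3 - <<'E'
from h import *
for c,t in((G+[0,0,120],0),(G,0),(G+[0,0,25],0),(G+[-10,0,0],.25),(G+[-30,0,-25],.25)):
    print(robot.ik(w(c),att(YAW,t)))
print(robot.ik([CO[0],CO[1],.174],att(YAW)))
robot.move_linear([.304,-.603,.40],rate=.3)
robot.move_ptp(w(G+[0,0,110]),att(YAW)); robot.move_gripper(.05); st()
robot.move_linear(w(G+[0,0,30]),rate=.15); robot.wait(.3);st()
cv2.imwrite("pics/s1.png",cv2.resize(robot.camera("scene")[140:260,190:330,::-1],None,fx=5,fy=5))
E
```

```text
[ 0.25140049  0.32157907 -0.27008124  1.40818131  0.08535889  1.42327285
 -1.71382477]
[ 0.22279254  0.37783919 -0.22733532  1.59436273  0.09005997  1.17967721
 -1.71920862]
[ 0.22981976  0.36207326 -0.23689343  1.56024371  0.08832214  1.22979192
 -1.71763348]
[ 0.17235743  0.50713443 -0.16832452  1.4162282   0.05447644  1.47348944
 -1.69317701]
[ 0.17754833  0.49091839 -0.17236173  1.50044757  0.05454294  1.40574679
 -1.69641595]
[ 0.21930154  0.28359896 -0.48590878  1.88712251  0.15515607  1.00770881
 -2.02906456]
4.06 tcp [624.8 -76.4 339. ] F [ 0.68 -0.17 -0.37] M [0.048 0.002 0.054] op 50.4 g 0.0
5.04 tcp [625.2 -76.5 259.9] F [-0.03  0.56 -0.6 ] M [0.028 0.033 0.058] op 49.8 g 0.0
```

View pics/s1.png

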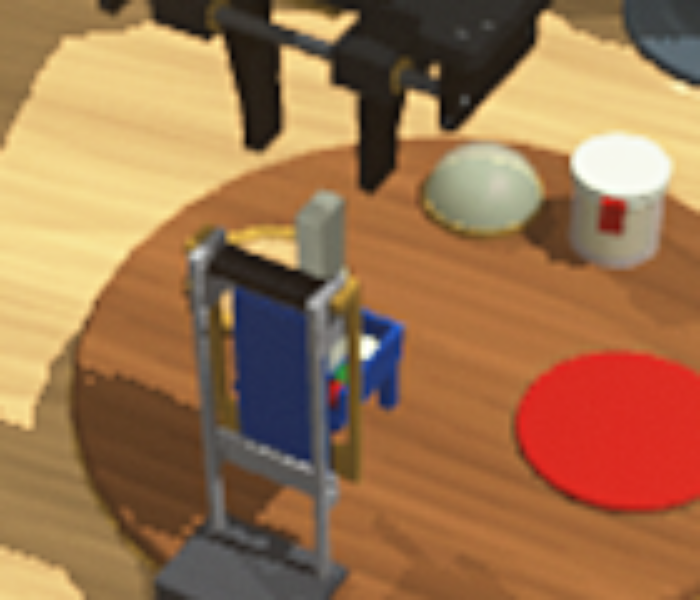

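```bash
python3 - <<'E'
from h import *
o=robot.get_obs();p=o["tcp_pos"];r=R.from_rotvec(o["ee_rot"]);print(r.as_matrix().round(3))
print("tcp,tip+,tip-",[((proj("scene",p+r.apply([0,d,0]))[0]-[190,140])*5).round() for d in(0,.025,-.025)], "handle top",((proj("scene",w([-40,0,194]))[0]-[190,140])*5).round())
cv2.imwrite("pics/t1.png",cv2.resize(robot.camera("top")[150:250,230:370,::-1],None,fx=5,fy=5))
print("top tcp",((proj("top",p)[0]-[230,150])*5).round())
E
```

```text
[[ 0.992 -0.125  0.001]
 [-0.125 -0.992 -0.   ]
 [ 0.001 -0.    -1.   ]]
tcp,tip+,tip- [array([318., 209.]), array([272., 191.]), array([365., 226.])] handle top [319. 201.]
top tcp [327. 220.]
```

View pics/t1.png

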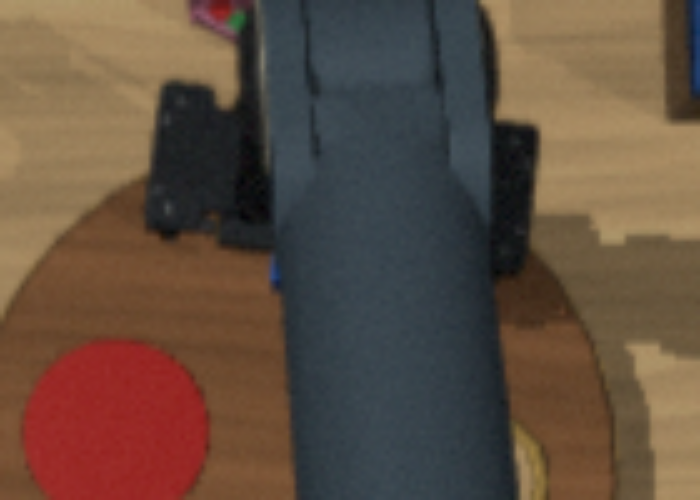

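```bash
python3 - <<'E'
from h import *
p=np.array([.30353546,-.60226361,.19182672]);r=R.from_rotvec([-3.0548,-.7263,0])
for dz in(0,-.019,-.07):print(dz,[((proj("scene",p+r.apply([0,d,dz]))[0]-[80,0])*5).round() for d in(0,.0435,-.0435,.0585,-.0585)])
a=cv2.imread("pics/scene0.png")[0:120,80:220];a=cv2.resize(a,None,fx=5,fy=5)
b=cv2.imread("pics/s1.png"); cv2.imwrite("pics/c2.png",a)
E
```

```text
0 [array([344., 506.]), array([277., 508.]), array([411., 504.]), array([254., 508.]), array([434., 504.])]
-0.019 [array([338., 479.]), array([270., 481.]), array([406., 478.]), array([247., 482.]), array([429., 477.])]
-0.07 [array([321., 405.]), array([251., 407.]), array([391., 403.]), array([227., 407.]), array([415., 403.])]
```

View pics/c2.png

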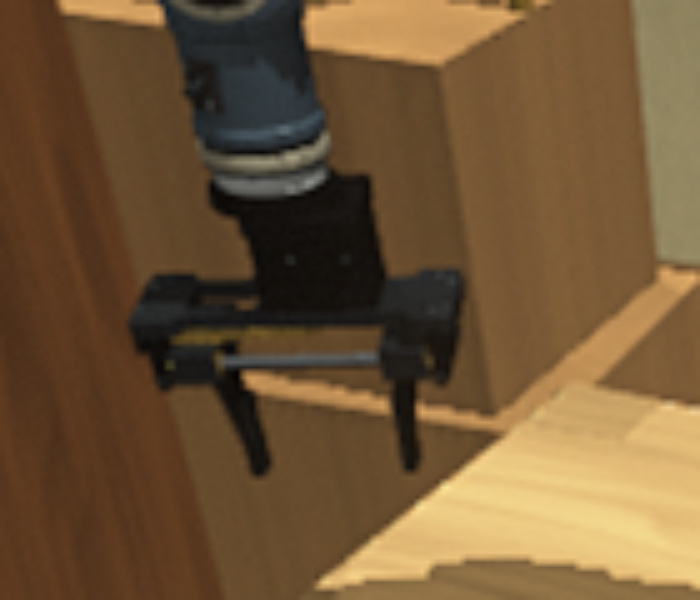

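The finger tips show about 20-25 mm higher than the reported TCP in both scene shots. I'll go down to the grip height and check before closing.

```bash
python3 - <<'E'
from h import *
robot.move_linear(w(G+[0,0,-6]),rate=.08); robot.wait(.3);o=st()
cv2.imwrite("pics/s2.png",cv2.resize(robot.camera("scene")[140:230,200:305,::-1],None,fx=6,fy=6))
p=o["tcp_pos"];print([((proj("scene",p+np.array([0,0,d]))[0]-[200,140])*6).round() for d in(0,.019,.025)])
E
```

```text
6.04 tcp [625.1 -76.5 223.5] F [ 0.54 -0.16  0.26] M [0.032 0.009 0.006] op 50.4 g 0.0
[array([324., 322.]), array([323., 285.]), array([323., 273.])]
```

View pics/s2.png

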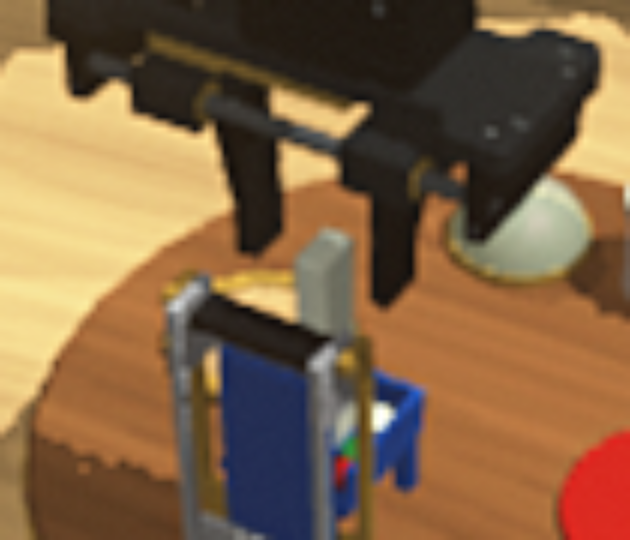

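The tips at (257,248) and (390,300) straddle the handle top at (327,243), centred sideways but only about 16 mm below its top. I'll go 14 mm deeper for a fuller pinch, then close.

```bash
python3 - <<'E'
from h import *
robot.move_linear(w(G+[0,0,-20]),rate=.06); robot.wait(.2);st()
robot.move_gripper(.0); robot.wait(.3)
for i in range(3): st(); robot.wait(.1)
cv2.imwrite("pics/s3.png",cv2.resize(robot.camera("scene")[140:230,200:305,::-1],None,fx=6,fy=6))
E
```

```text
6.67 tcp [625.  -76.5 209.2] F [ 0.7  -0.19 -0.1 ] M [0.081 0.029 0.019] op 50.0 g 0.0
7.68 tcp [624.8 -76.6 209. ] F [ 0.07  0.17 -0.19] M [-0.043  0.027 -0.029] op 13.6 g 30.0
7.78 tcp [624.8 -76.6 209. ] F [ 0.53 -0.57 -0.76] M [ 0.01   0.029 -0.002] op 13.7 g 30.0
7.88 tcp [624.8 -76.5 209.1] F [ 0.15 -0.65 -0.39] M [-0.043  0.042  0.036] op 13.6 g 30.0
```

View pics/s3.png

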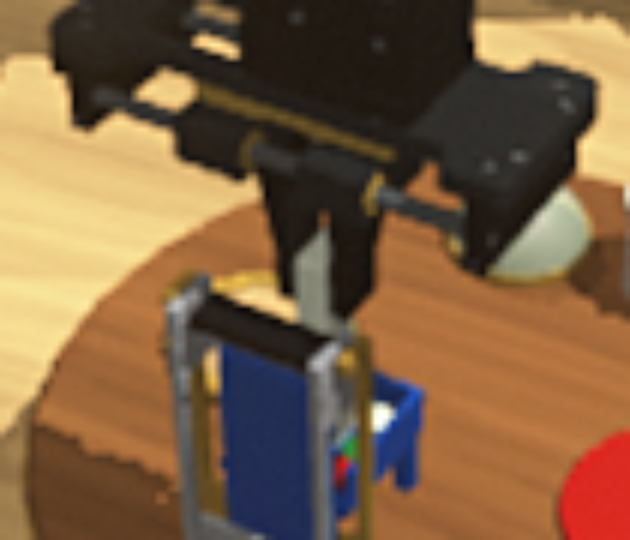

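```bash
cat >> h.py <<'E'
def fm(n=6):
    f=[];m=[]
    for _ in range(n):
        o=robot.get_obs();f.append(o["ft_force"]);m.append(o["wrist_torque"]);robot.wait(.02)
    Ri=R.from_euler('z',-YAW); return Ri.apply(np.mean(f,0)),Ri.apply(np.mean(m,0)),o
E
cat > lift.py <<'E'
from h import *
import json
b,mb,o=fm(10); p0=o["tcp_pos"].copy(); print("base",b.round(2),mb.round(3)); c=w(G+[0,0,-20]); h=0; wt=None
while h<25:
    h+=1. if (h<4 or F[2]>wt-1.5) else .3
    robot.move_linear(c+[0,0,h/1000],rate=.02); F,M,o=fm(); F-=b;M-=mb
    if h>=3 and wt is None: wt=F[2]
    print(round(h,1),"dz",round((o["tcp_pos"]-p0)[2]*1e3,2),F.round(2),M.round(3))
    if abs(F[0])>9 or abs(F[1])>9: print("lateral");break
    if wt is not None and F[2]<wt-9.5: break
    if F[2]<-16: break
json.dump(dict(h=h,wt=wt,b=b.tolist(),mb=mb.tolist()),open("lift.json","w")); st()
E
python3 lift.py
```

```text
base [ 0.06 -0.14 -0.04] [-0.031  0.031 -0.027]
1.0 dz 0.61 [ 1.31  0.67 -3.08] [ 0.049 -0.256 -0.017]
2.0 dz 1.91 [ 1.48  0.49 -3.47] [ 0.037 -0.323  0.007]
3.0 dz 3.14 [ 1.35  0.2  -2.99] [ 0.038 -0.302  0.026]
4.0 dz 4.11 [ 1.27 -0.08 -2.35] [ 0.055 -0.251 -0.   ]
5.0 dz 5.07 [ 1.26  0.   -2.74] [ 0.03  -0.258  0.008]
6.0 dz 6.05 [ 1.41 -0.27 -3.17] [ 0.062 -0.281  0.019]
7.0 dz 7.07 [ 1.4  -0.21 -2.89] [ 0.038 -0.282 -0.005]
8.0 dz 8.09 [ 1.29  0.19 -2.88] [ 0.031 -0.308  0.003]
9.0 dz 9.07 [ 1.27  0.15 -2.66] [ 0.051 -0.264  0.019]
10.0 dz 10.09 [ 1.35 -0.04 -2.64] [ 0.026 -0.304 -0.012]
11.0 dz 11.07 [ 1.06  0.5  -2.72] [ 0.022 -0.283  0.01 ]
12.0 dz 12.07 [ 1.25  0.02 -2.7 ] [ 0.031 -0.31   0.01 ]
13.0 dz 13.06 [ 1.4  -0.12 -2.74] [ 0.033 -0.281  0.013]
14.0 dz 14.08 [ 1.59 -0.07 -2.98] [ 0.05  -0.291  0.027]
15.0 dz 15.08 [ 1.44  0.26 -2.84] [ 0.054 -0.306 -0.003]
16.0 dz 16.06 [ 1.39  0.28 -2.75] [ 0.059 -0.285 -0.016]
17.0 dz 17.06 [ 1.16 -0.02 -2.26] [ 0.019 -0.293  0.001]
18.0 dz 18.05 [ 1.12  0.09 -2.83] [ 0.044 -0.286  0.01 ]
19.0 dz 18.67 [ 2.46  0.54 -4.95] [ 0.079 -0.535 -0.008]
19.3 dz 18.78 [ 4.6   0.25 -8.45] [ 0.108 -0.821 -0.019]
19.6 dz 19.1 [ 4.83  0.56 -9.52] [ 0.113 -0.951 -0.021]
19.9 dz 19.21 [  5.52   0.64 -10.36] [ 0.145 -0.991 -0.003]
20.2 dz 19.34 [  5.38   0.39 -11.08] [ 0.142 -1.067 -0.027]
20.5 dz 19.51 [  5.89   0.73 -11.78] [ 0.157 -1.132 -0.031]
20.8 dz 19.57 [  6.08   0.87 -12.66] [ 0.163 -1.217 -0.012]
16.95 tcp [624.9 -76.5 228.6] F [  6.35   0.17 -12.48] M [-0.039 -1.184  0.012] op 13.4 g 30.0
```

Contact with the stop begins at about 18.3 mm of rise. A sideways force Fx of about +6 N is building, probably the foot pitching against the lip. I'll ease back in x to relieve it, then press up a bit more.

```bash
cat > press.py <<'E'
from h import *
import json
L=json.load(open("lift.json"));b=np.array(L["b"]);mb=np.array(L["mb"]);h=L["h"];x=0
def go(x,h,tilt=0.):
    robot.move_linear(w(G+[x,0,-20+h]),rate=.02); F,M,o=fm(); F-=b;M-=mb
    Ri=R.from_euler('z',-YAW);d=Ri.apply(o["tcp_pos"]-w(G+[0,0,-20]))*1e3
    print("x %.1f h %.1f"%(x,h),"real",d.round(2),F.round(2),M.round(3)); return F
F=go(x,h)
while F[0]>2.5 and x<2: x+=.3; F=go(x,h)
while F[2]>L["wt"]-11.5 and h<L["h"]+1.5 and abs(F[0])<7: h+=.3; F=go(x,h)
L.update(h=h,x=x);json.dump(L,open("lift.json","w"))
cv2.imwrite("pics/s4.png",cv2.resize(robot.camera("scene")[150:250,215:320,::-1],None,fx=6,fy=6))
E
python3 press.py
```

```text
x 0.0 h 20.8 real [2.000e-02 1.000e-02 1.961e+01] [  6.25   0.83 -12.57] [ 0.173 -1.188 -0.029]
x 0.3 h 20.8 real [ 0.02  0.03 19.59] [  5.52   0.48 -11.97] [ 0.163 -1.004 -0.031]
x 0.6 h 20.8 real [ 0.05  0.03 19.86] [  5.21   0.69 -13.67] [ 0.163 -0.848 -0.025]
x 0.9 h 20.8 real [ 1.500e-01 -2.000e-02  2.021e+01] [  3.18   1.05 -15.15] [ 0.189 -0.428  0.009]
x 1.2 h 20.8 real [ 0.25 -0.03 20.44] [  0.73   0.65 -14.8 ] [ 0.182  0.249 -0.004]
```

View pics/s4.png

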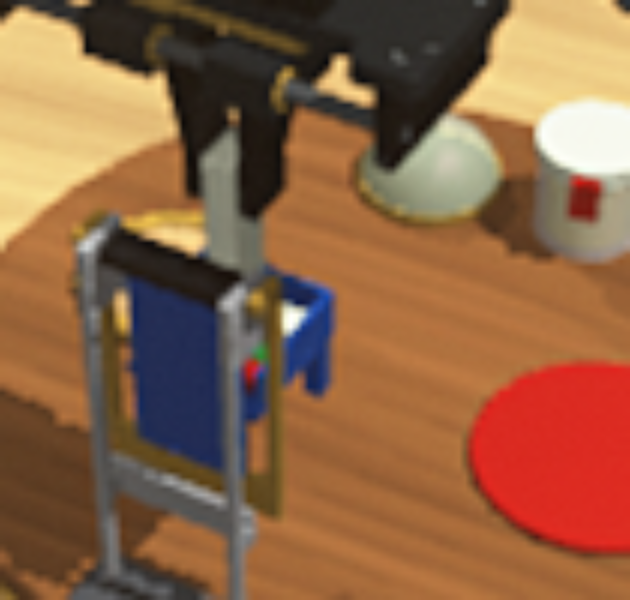

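With the sideways load gone (Fx 0.7 N), the stop force is about 12 N. The picture shows the brass lip strip just below the board's foot at about (180,450), so the foot is over it. Now the guarded tilt about the hook edge.

```bash
cat > tilt.py <<'E'
from h import *
import json
L=json.load(open("lift.json"));b=np.array(L["b"]);P=np.array([-6.5,0,152.]);C=G+[L["x"],0,-20+L["h"]]
th=0;dx=0;dz=0;n=0;Rz=R.from_euler('z',-YAW)
while th<.22 and n<32:
    n+=1; th+=.02
    c=P+R.from_euler('y',th).apply(C-P)+[dx,0,dz]
    robot.move_linear(w(c),rate=.01,attitude=att(YAW,th)); F,M,o=fm(4);F-=b
    print("th %.2f dx %.1f dz %.1f"%(th,dx,dz),"err",((Rz.apply(o["tcp_pos"]-w(c)))*1e3).round(2),F.round(2),M.round(3))
    if np.linalg.norm(F-[0,0,L["wt"]])>17: print("STOP");break
    if abs(F[0])>4: dx+=.4*np.sign(F[0])
    if F[2]<L["wt"]-13: dz-=.3
L.update(th=th,dx=dx,dz=dz,c=c.tolist());json.dump(L,open("lift.json","w"));st()
E
python3 tilt.py
```

```text
th 0.02 dx 0.0 dz 0.0 err [-0.32 -0.08  0.11] [ -1.11   0.24 -12.71] [ 0.067  0.55  -0.002]
th 0.04 dx 0.0 dz 0.0 err [ 0.08 -0.14  0.34] [ -1.35   0.02 -11.59] [-0.004  0.542 -0.026]
th 0.06 dx 0.0 dz 0.0 err [ 0.19 -0.1   0.26] [ -1.29  -0.28 -10.51] [-0.06   0.449 -0.016]
th 0.08 dx 0.0 dz 0.0 err [ 0.23 -0.07  0.23] [-1.53 -0.25 -9.99] [-0.078  0.365 -0.026]
th 0.10 dx 0.0 dz 0.0 err [ 0.29 -0.05  0.22] [-1.19 -0.38 -9.23] [-0.066  0.246  0.003]
th 0.12 dx 0.0 dz 0.0 err [0.3  0.01 0.2 ] [-1.32 -0.63 -8.62] [-0.046  0.134 -0.002]
th 0.14 dx 0.0 dz 0.0 err [0.35 0.05 0.21] [-0.93 -0.46 -7.67] [-0.072  0.022 -0.016]
th 0.16 dx 0.0 dz 0.0 err [0.32 0.05 0.19] [-0.41  0.02 -7.31] [-0.03  -0.071  0.013]
th 0.18 dx 0.0 dz 0.0 err [0.34 0.06 0.22] [-0.53 -0.18 -7.  ] [-0.045 -0.175 -0.028]
th 0.20 dx 0.0 dz 0.0 err [0.32 0.05 0.24] [-0.67 -0.03 -6.06] [ 0.002 -0.295  0.001]
th 0.22 dx 0.0 dz 0.0 err [0.32 0.05 0.24] [-0.57  0.09 -5.62] [-0.015 -0.368  0.002]
th 0.24 dx 0.0 dz 0.0 err [0.34 0.02 0.26] [ 0.2   0.17 -4.44] [ 0.004 -0.469 -0.   ]
22.55 tcp [629.1 -77.  237.5] F [ 0.87 -0.49 -5.76] M [-0.032 -0.486  0.033] op 13.9 g 30.0
```

The tilt went cleanly to 0.24 rad with no lateral load. Next I draw it down along the tilted board, guarded.

```bash
cat > down.py <<'E'
from h import *
import json
L=json.load(open("lift.json"));b=np.array(L["b"]);c=np.array(L["c"]);th=L["th"];s=0
d=np.array([-np.sin(th),0,-np.cos(th)]);ok=True
while s<37:
    s+=2; robot.move_linear(w(c+d*s),rate=.03); F,M,o=fm(3);F-=b
    print(s,F.round(2),M.round(3))
    e=F-[0,0,L["wt"]]
    if np.linalg.norm(e)>9: print("STOP",e);ok=False;break
L.update(c=(c+d*s).tolist(),ok=ok);json.dump(L,open("lift.json","w"));st()
cv2.imwrite("pics/s5.png",cv2.resize(robot.camera("scene")[150:250,215:320,::-1],None,fx=6,fy=6))
E
python3 down.py
```

```text
2 [ 0.06  0.32 -1.86] [ 0.054 -0.412  0.005]
4 [-0.36  0.33 -2.42] [ 0.064 -0.376 -0.014]
6 [ 0.07  0.37 -2.76] [ 0.027 -0.381 -0.005]
8 [-0.07 -0.39 -2.87] [ 0.059 -0.376 -0.028]
10 [-0.47  0.43 -2.73] [ 0.03  -0.369  0.002]
12 [-0.63  0.22 -2.29] [ 0.05  -0.402 -0.004]
14 [-0.03 -0.23 -2.31] [ 0.047 -0.379  0.011]
16 [ 0.31  0.25 -2.36] [ 0.013 -0.38  -0.017]
18 [-0.09  0.28 -2.42] [ 0.033 -0.401  0.008]
20 [-0.37 -0.31 -2.4 ] [ 0.052 -0.389 -0.007]
22 [ 0.35  0.08 -1.9 ] [ 0.053 -0.392 -0.007]
24 [-0.08  0.17 -2.56] [ 0.044 -0.397  0.003]
26 [ 0.01 -0.25 -3.  ] [ 0.045 -0.372  0.022]
28 [-0.41  0.5  -2.12] [ 0.055 -0.363  0.002]
30 [-0.03  0.26 -2.19] [ 0.027 -0.384  0.018]
32 [ 0.06  0.01 -2.02] [ 0.034 -0.385 -0.007]
34 [ 0.2   0.02 -2.37] [ 0.05  -0.385 -0.012]
36 [ 0.01  0.49 -2.38] [ 0.047 -0.397 -0.009]
38 [ 0.51  0.2  -2.19] [ 0.034 -0.405  0.005]
28.25 tcp [619.7 -75.9 200.3] F [ 0.13  0.31 -1.93] M [ 0.026 -0.417  0.007] op 13.5 g 30.0
```

View pics/s5.png

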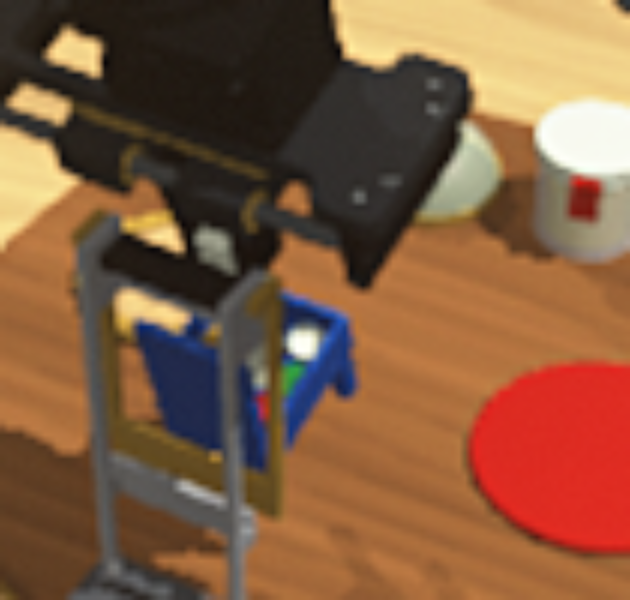

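The board's top at about (140-220,325-350) is now below the hook and the caddy hangs free at weight-only force. I'll carry it clear, upright it, move over the coaster and lower it with a guard.

```bash
cat > place.py <<'E'
from h import *
import json
L=json.load(open("lift.json"));b=np.array(L["b"]);c=np.array(L["c"])
for k in(10,25,50,80):
    robot.move_linear(w(c-[k,0,0]),rate=.08);F,M,o=fm(2);F-=b;print(k,F.round(2))
    assert np.linalg.norm(F-[0,0,L["wt"]])<8
c2=c-[80,0,-60]; robot.move_linear(w(c2),rate=.12,attitude=att(YAW,0))
T=w([-7,0,0],q=CO)[:2]
robot.move_linear([*T,.20],rate=.12); robot.move_linear([*T,.164],rate=.06); robot.wait(.2)
F0,M0,o=fm(8);print("free",(F0-b).round(2),o["tcp_pos"].round(4));z=.164
while z>.143:
    z-=.001;robot.move_linear([*T,z],rate=.02);F,M,o=fm(3);
    if (F-F0)[2]>.9 : 
        F,M,o=fm(5); print(round(z,4),(F-F0).round(2),(M-M0).round(3))
        if (F-F0)[2]>1.0: break
st()
for n in("scene","top"): cv2.imwrite(f"pics/{n}6.png",robot.camera(n)[:,:,::-1])
a=cv2.imread("pics/scene6.png")[140:260,235:375];cv2.imwrite("pics/s6.png",cv2.resize(a,None,fx=5,fy=5))
E
python3 place.py
```

```text
10 [ 0.28 -0.36 -2.47]
25 [-0.53 -0.81 -2.62]
50 [ 0.18 -0.33 -2.66]
80 [-0.26 -0.05 -2.06]
free [-0.05  0.31 -2.45] [0.5157 0.0554 0.1643]
0.154 [-2.75 -1.18  8.45] [-0.229  0.662 -0.023]
36.14 tcp [515.7  55.5 154.8] F [-3.52 -0.74  5.13] M [-0.05   0.674  0.025] op 14.0 g 30.0
```

View pics/s6.png

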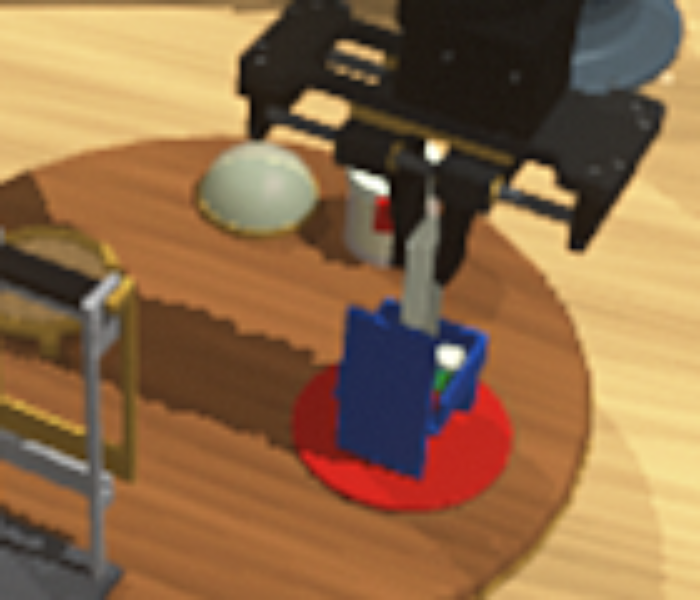

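```bash
python3 - <<'E'
from h import *
for c in([33,-25,0],[33,25,0],[33,-25,100],[33,25,100]):
    print(c,((proj("scene",w(c,q=CO,z0=.075))[0]-[235,140])*5).round())
b,_,_=fm(5)
c=[*robot.get_obs()["tcp_pos"][:2],.1545]
T=w([-7,0,0],q=CO)[:2]
for dz in(.1545,.1550):
    robot.move_linear([*T,dz],rate=.02);F,M,o=fm(6);print(dz,F.round(2),M.round(3))
E
```

```text
[33, -25, 0] [332. 445.]
[33, 25, 0] [417. 479.]
[33, -25, 100] [344. 306.]
[33, 25, 100] [435. 340.]
0.1545 [-2.67 -0.31  4.55] [-0.119  0.576 -0.012]
0.155 [-1.16 -0.25  1.49] [0.003 0.28  0.001]
```

The board corners match the ideal centred position to about 1 px, and the caddy rests lightly. Releasing and retreating.

```bash
python3 - <<'E'
from h import *
robot.move_gripper(.05); robot.wait(.3); o=st()
p=o["tcp_pos"]; robot.move_linear([p[0],p[1],.33],rate=.1); st()
robot.move_linear([.45,.30,.36],rate=.25); robot.wait(.3); st()
a=robot.camera("scene")[140:260,205:345,::-1];t=robot.camera("top")[160:260,220:330,::-1]
cv2.imwrite("pics/fin.png",np.hstack([cv2.resize(a,(467,400)),cv2.resize(t,(330,400),fx=0,fy=0)]))
E
```

```text
38.22 tcp [515.6  55.4 155. ] F [-0.06 -0.27  0.75] M [ 0.026 -0.028  0.026] op 50.0 g 0.0
40.12 tcp [515.3  55.3 329.4] F [-0.12 -0.   -0.  ] M [ 0.075  0.032 -0.021] op 50.1 g 0.0
41.58 tcp [450.4 299.2 360. ] F [ 0.23  0.09 -0.54] M [-0.044  0.055  0.019] op 49.9 g 0.0
```

View pics/fin.png

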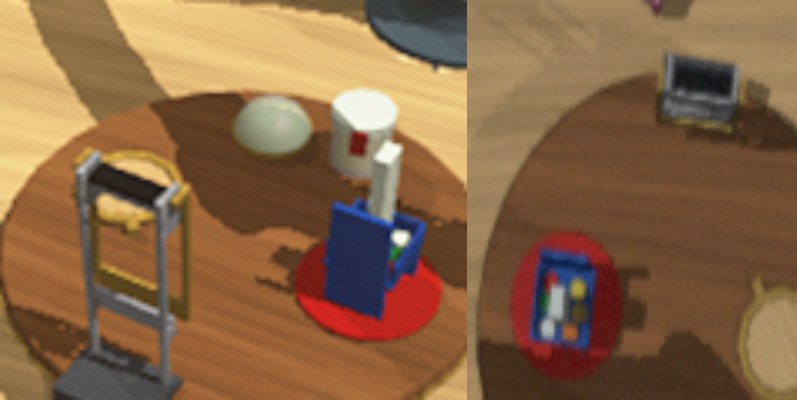

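The caddy stands upright in the middle of the coaster (left panel about (360,260), right panel about (563,305)). The rail is empty and the rest is where it was.

```bash
python3 -c "
from bench import robot
print(robot.sign_off())"
```

```text
the job is handed in; nothing more can be done
None
```

The blue caddy is off the rail, standing upright and released in the middle of the red coaster; the highest force I measured against the rail was about 13 N, the touch-down about 8 N, and the job was handed in at about 42 s.

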